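# Take the bike lamp off its charging dock

### The arm

A 7-joint arm with a two-finger parallel gripper is mounted at the origin on the work surface. World frame = base frame: x ahead of the robot, y to its left, z up, the work surface at z = 0. Lengths are in m, angles in rad, forces in N, time in s.
With the tool pointing down it reaches from about 0.425 to 0.925 m from the base axis. Payload 6.8 kg.
Tool frame: the origin (TCP) lies between the finger pads; the fingertips stand 14 mm ahead of it and the grasp point (between the pads) lies 5 mm behind it; z points along the fingers, y is the direction in which the jaws open and shut (so a half turn about z gives the same grasp; the last joint's range is limited). The gripper opens to 85 mm and grips with 20 to 120 N. Pads are 22 mm wide; open, the fingers measure 114 mm over their backs; the gripper's body (76 mm by 85 mm) begins 54 mm behind the grasp point. The pads swing forward as they close: fully open they stand 13 mm farther back than shut.
Start: joints at [-1.4, 0.477, 0.022, 1.555, -0.011, 1.109, -0.083], TCP at [0.186, 0.649, 0.245] pointing down, gripper open.
Joint ranges: [-2.96, 2.96], [-0.34, 2.1], [-1.41, 1.46], [0.24, 2.44], [-1.37, 4.51], [0.17, 1.92], [-2.96, 2.96]. Speed limits (rad/s): [2.39, 2.39, 3.14, 3.14, 3.14, 3.14, 3.14].

### API

Orientations are given as a unit quaternion [w, x, y, z].
In Python, from station import bot gives the robot as it stands.
- The arm moves only by the shell command python3 -m crank 'ROWS' [FORCE]. ROWS is JSON, a list of rows, each a list of 3 entries, a list of its own where there are three numbers: the shift along the tool's x, y, z in m, then the turn, a rotation vector about the tool's x, y, z in degrees, then the finger opening in m, from 0 to 0.0854. A call has 1 to 10 rows; each row shifts and turns the commanded pose from where the row before left it, along the tool's axes as they then stand; what a row does not reach is not made up. A row lasts 1/8 s, in which the tool goes at most 62.5 mm and 10.7 degrees, less where a joint would pass 70% of its speed; a pose out of reach is approached as far as the arm can. A call is refused whole if a number of a shift passes 0.0625 or a number of a turn 10.7, either way. A call with a gripper value outside its range is refused whole. The fingers move at their own pace and stop on an object; FORCE is the grip in N (left out, the last holds). Time passes only in rows, so rows that do not move let the fingers close. It gives the time, the measured TCP pose, the force and the opening at its end, in the units of the state.
- bot.get_obs(): the state, without advancing time (a new reading comes with each control period).
- bot.read_camera(name): name is "scene" or "side" or "wrist"; returns (picture, depth): 384x512x3 uint8, red, green, blue; 384x512 float32, m along the optical axis (not along the pixel's ray), 0 where there is no reading.
- bot.calibration(name): a dict with "fx", "fy", "cx", "cy" (pixels), "D" ([k1, k2, p1, p2, k3] as OpenCV has them; the pictures are not rectified), "extrinsics" (4x4, takes a point from camera to world coordinates). Camera axes: x right, y down, z forward; pixel columns grow to the right and rows downward; lengths in m; the calibration is good to about 2 mm. A picture is of the moment at which its call begins: read the wrist's pose just before it. calibration takes no time and is no camera call; for the wrist camera it gives the pose at the moment of the call.
- bot.hand_in(): hands the job in, once; it reports no verdict.
The state is a dict: "t": time; "q": joint angles; "joint_vel": joint speeds; "joint_torque": joint torques, N m; "eef_pos": TCP position; "tool_rot": TCP orientation; "contact_force": force on the tool from outside, world axes, zero at the start; "torque": the same for the moment, N m; "gripper_width": opening from 0.0 (shut) to 1.0 (fully open).
Only numpy, scipy, OpenCV 4.12 (cv2) and the standard library are available. Lean on these libraries where they do the work, as an engineer would, in place of code of your own. Each camera call takes 0.05 s, during which the arm holds its last target.

### The job

Take the charged bike lamp off its dock: press the dock's release button fully down, twist the lamp anticlockwise (seen from above), up to a quarter turn, until you feel its stop, and lift it straight off. Then stand it gently upright on the floor of the wooden tray, not touching the bike-lock key, and let go. Work by feel, never force the lamp or the button, and leave everything else where it is.

Things in the scene. Friction and masses are not known exactly. Their poses are not given: they have to be found in the camera images.
- dock: Charging dock, fixed. Grey plinth 134 x 96 x 18 mm (x -88 to +46 mm, y -48 to +48 mm in its frame) with a round aluminium bayonet collar, 60 mm across, its top 30 mm above the table. Origin: on the collar's upright axis at table level, z up. The release button is on the -x side, 60 mm from the axis.
- collar_top (a point): Centre of the collar's mouth, 30 mm above the table. Locked, the lamp stands at angle 0; turn it anticlockwise (positive about z) to its hard stop, which lies anywhere from 46 to 84 degrees on by how the bayonet plate was fitted: feel for it. It can lift out only within 5 degrees of that stop. Sideways play 1.5 mm. Rim marks for the lamp's index rib: thin = locked, broad = free in there.
- release (a joint): Depth of the release button in m: 0 = up, lamp locked; 0.006 = fully down on its hard stop. It moves straight down under 3 to 5 N and stays where it is pushed, so it need not be held. Its catch pin is clear of the lamp's lugs from 0.0048 on.
- release_top (a point): Centre of the top of the release button: steel, 20 mm across, 30 mm above the table when up, 24 mm when fully down, in a low black boss 33 mm across and 22 mm high.
- lamp_mid (a point): Centre of the bike lamp on its axis, half-way up (34 mm above its underside, 54 mm above the table when docked). Round, 68 mm tall, about 0.2 kg. Aluminium barrel 44 mm in diameter from 10.5 to 53 mm above its underside, dark head 48 mm in diameter above. z is its axis, upward; its x lies along the dock's x while locked.
- lamp_foot (a point): Centre of the lamp's underside, 20 mm above the table when docked. The bayonet foot is 30 mm in diameter, 10.5 mm tall, with two lugs 40 mm over their ends; the lamp stands on it by itself. Docked, the barrel begins at the collar's top, and sprung contacts under the foot push the lamp up with 3 to 5 N; free, it rises 3 mm.
- tray: Open wooden catch-all tray, fixed: 140 mm (x) by 190 mm (y), 22 mm high, walls and floor 6 mm thick. Origin: centre of its underside at table level; the lamp belongs anywhere on its floor clear of the key.
- bike_key: Green plastic bike-lock key, 62 mm long, 26 mm wide, 9 mm thick, lying loose in the tray near its +y wall, along the tray's x. Origin: its underside near the middle. Leave it there.
- magnifier: Chrome magnifying glass lying on the table between dock and tray: ring 62 mm across, 9 mm thick; handle 14 mm thick reaching 126 mm from the ring's centre along its -x. Origin: under the ring's centre. Leave it alone.
- door_remote: Grey door remote, 64 x 36 x 14 mm, loose, at the far side of the table. Leave it alone.
- glasses_case: Brown glasses case, 62 x 155 x 42 mm, loose, at the far side of the table. Leave it alone.
- bowl: White ceramic bowl, 110 mm across, 45 mm high, loose, at the far side of the table. Leave it alone.
Not all that is in view belongs to the job. What is meant by the tray is not green, and is the larger of those in its own colour.

How it is judged:
On the way, in this order (a step that is already met when the one before it is completed fails the run):
1. the release button is fully down while the lamp is still locked in the collar (value of joint release above 0.0048 m and angle between the x axis of lamp_mid and the x axis of dock, either way round below 0.2 rad and z of lamp_mid in the frame of dock below 0.06 m), for 0.1 s.
2. the lamp is turned in the collar towards its stop (angle between the x axis of lamp_mid and the x axis of dock, either way round above 0.6 rad and z of lamp_mid in the frame of dock below 0.062 m and horizontal distance between lamp_mid and dock below 0.004 m), for 0.1 s.
3. the lamp is lifted straight off the collar (z of lamp_mid in the frame of dock above 0.075 m and horizontal distance between lamp_mid and dock below 0.03 m and angle between lamp_mid's own z axis and vertical below 0.2 rad), for 0.05 s.
At the end, for the whole second after the job is handed in: The lamp stands upright (within 0.08 rad) and still on the floor of the tray (its centre 37 to 43 mm above the tray's underside, inside the walls), not touching the bike-lock key, and is let go (x of lamp_mid in the frame of tray between -0.05 and 0.05 m and y of lamp_mid in the frame of tray between -0.075 and 0.075 m and z of lamp_mid in the frame of tray between 0.037 and 0.043 m and angle between lamp_mid's own z axis and vertical below 0.08 rad and linear speed of bike_lamp below 0.02 m/s and contact force between bike_lamp and bike_key below 0.05 N and contact force between bike_lamp and the fingers below 0.05 N).
It fails at once if the lamp is forced in the dock: more than 35 N between lamp and dock (contact force between bike_lamp and dock above 35 N).
It fails at once if the release button is pressed with more than 35 N (contact force between the fingers and release above 35 N).
It fails at once if the lamp is pushed hard onto the tray: more than 40 N (contact force between bike_lamp and tray above 40 N).
It fails at once if the lamp is dropped (falls free, faster than 0.4 m/s, about 8 mm) (contact force between bike_lamp and the fingers below 0.05 N and linear speed of bike_lamp above 0.4 m/s).
It fails at once if a bystander is moved by more than 25 mm (distance of any of bike_key, magnifier, door_remote, glasses_case, bowl from where it was at the start of the episode above 0.025 m).
It also fails if it takes over 70 s, if anything falls off the work surface, if the arm or the gripper's body presses on something with over 40 N, if the wrist force passes 120 N, or if a joint passes its speed limit or range.

## Working session

There is one attempt and no reset: what is moved stays moved. The work goes in short steps, Python scripts to look and compute and a shell command to move; the robot and the scene stay as the last step left them, time stands still between calls to the robot, and variables do not carry over. Pictures are saved under pics/ and viewed, and the job is handed in when it is done.

```bash
ls; mkdir -p pics; python3 - <<'E'
from station import bot
import cv2,json,numpy as np
o=bot.get_obs();print(o)
for n in ("scene","side","wrist"):
    c=bot.calibration(n);print(n,{k:np.round(v,4).tolist() for k,v in c.items()})
    p,d=bot.read_camera(n)
    cv2.imwrite(f"pics/{n}0.png",p[:,:,::-1]);np.save(f"pics/{n}0.npy",d)
E
```

```text
pics
{'t': 0.0, 'q': array([-1.4000823 ,  0.47779006,  0.02231165,  1.55644989, -0.0115227 ,
        1.10929271, -0.08311555]), 'joint_vel': array([ 0.00070585, -0.00070345, -0.00044472, -0.0002206 , -0.0005598 ,
        0.002497  ,  0.00026174]), 'joint_torque': array([ 9.62800698e-06, -5.96457160e+01,  1.60791781e+00, -2.81196392e+01,
        1.24032740e-02,  9.38346639e-03,  6.01281329e-06]), 'eef_pos': array([0.18560461, 0.64839278, 0.24433253]), 'tool_rot': array([-7.55568201e-05,  1.38945504e-01,  9.90299614e-01, -9.03224771e-04]), 'contact_force': array([ 0.261827  ,  0.22070666, -0.67063416]), 'torque': array([ 0.03938742, -0.01439781,  0.00580254]), 'gripper_width': 1.0013236892943436}
scene {'fx': 437.2524, 'fy': 437.2524, 'cx': 253.291, 'cy': 184.5271, 'D': [-0.1551, 0.0, 0.0, 0.0, 0.0], 'extrinsics': [[-0.489, 0.5982, -0.6348, 1.2723], [0.8721, 0.3488, -0.3431, 0.3405], [0.0162, -0.7215, -0.6923, 0.8609], [0.0, 0.0, 0.0, 1.0]]}
side {'fx': 368.4624, 'fy': 368.4624, 'cx': 260.0728, 'cy': 190.4704, 'D': [0.0119, 0.0, 0.0, 0.0, 0.0], 'extrinsics': [[0.7658, -0.345, 0.5426, 0.0811], [-0.643, -0.4136, 0.6446, -0.6157], [0.002, -0.8426, -0.5386, 0.5483], [0.0, 0.0, 0.0, 1.0]]}
wrist {'fx': 319.7651, 'fy': 319.7651, 'cx': 254.239, 'cy': 185.5098, 'D': [-0.0289, 0.0, 0.0, 0.0, 0.0], 'extrinsics': [[0.2752, 0.9178, 0.2862, 0.1135], [0.9614, -0.2623, -0.0835, 0.6694], [-0.0015, 0.2981, -0.9545, 0.3733], [0.0, 0.0, 0.0, 1.0]]}
```

View pics/scene0.png

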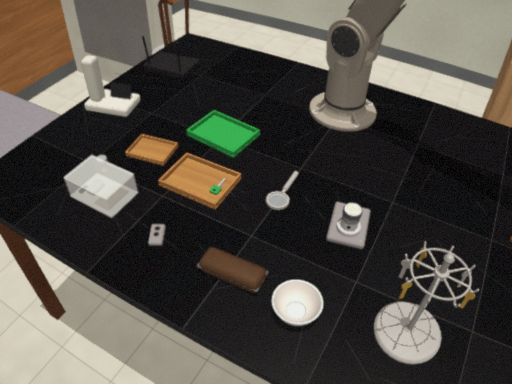

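View pics/side0.png

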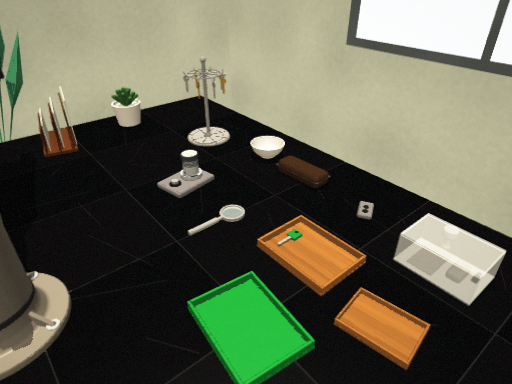

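View pics/wrist0.png

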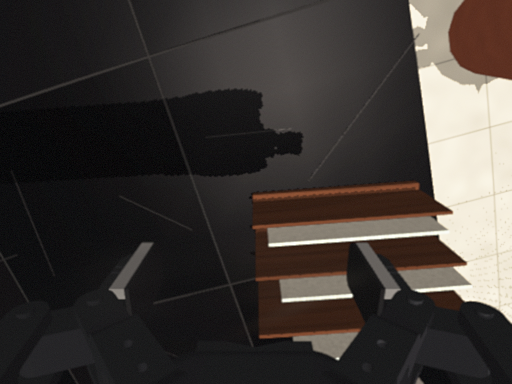

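The scene camera shows the dock with its lamp near (350,222), the magnifier near (280,195), the larger wooden tray with the key near (200,180), a smaller wooden tray and a green decoy tray. The side camera agrees.

```bash
cat > h.py <<'E'
import numpy as np,cv2
from station import bot
def cloud(c,d):
    h,w=d.shape
    K=np.array([[c['fx'],0,c['cx']],[0,c['fy'],c['cy']],[0,0,1.]])
    u,v=np.meshgrid(np.arange(w),np.arange(h))
    n=cv2.undistortPoints(np.stack([u,v],-1).reshape(-1,1,2).astype(np.float32),K,np.array(c['D'],float)).reshape(h,w,2)
    P=np.dstack([n*d[...,None],d])
    E=np.array(c['extrinsics']);W=P@E[:3,:3].T+E[:3,3]
    W[d<=0]=np.nan
    return W
def proj(c,p):
    E=np.linalg.inv(np.array(c['extrinsics']))
    K=np.array([[c['fx'],0,c['cx']],[0,c['fy'],c['cy']],[0,0,1.]])
    q=np.atleast_2d(p)@E[:3,:3].T+E[:3,3]
    return cv2.projectPoints(q.reshape(-1,1,3),np.zeros(3),np.zeros(3),K,np.array(c['D'],float))[0].reshape(-1,2)
E
python3 - <<'E'
from h import *
for n in("scene","side"):
    c=bot.calibration(n);W=cloud(c,np.load(f"pics/{n}0.npy"))
    def at(u,v):print(n,(u,v),np.round(W[v,u],3))
    pts={"scene":[(351,209),(350,225),(335,235),(278,200),(200,180),(300,230),(225,184),(240,180),(160,180),(206,206),(200,156)],"side":[(190,155),(190,170),(175,182),(233,212),(310,255),(230,170),(303,219),(364,260)]}[n]
    for p in pts:at(*p)
    # raised points near dock
    z=W[...,2]
    img=cv2.imread(f"pics/{n}0.png")
    x0,y0=(300,180) if n=="scene" else (140,130)
    cv2.imwrite(f"pics/{n}_dock.png",cv2.resize(img[y0:y0+90,x0:x0+100],None,fx=6,fy=6,interpolation=cv2.INTER_CUBIC))
E
```

```text
scene (351, 209) [0.521 0.206 0.09 ]
scene (350, 225) [0.536 0.216 0.052]
scene (335, 235) [0.557 0.19  0.019]
scene (278, 200) [0.507 0.005 0.006]
scene (200, 180) [ 0.549 -0.224  0.006]
scene (300, 230) [0.572 0.102 0.003]
scene (225, 184) [ 0.527 -0.153  0.006]
scene (240, 180) [ 0.488 -0.127  0.003]
scene (160, 180) [ 0.619 -0.31   0.022]
scene (206, 206) [ 0.62  -0.156 -0.001]
scene (200, 156) [ 0.458 -0.286  0.003]
side (190, 155) [0.513 0.193 0.089]
side (190, 170) [0.506 0.19  0.046]
side (175, 182) [0.456 0.189 0.027]
side (233, 212) [ 0.511 -0.     0.006]
side (310, 255) [ 0.545 -0.232  0.005]
side (230, 170) [ 0.639  0.189 -0.002]
side (303, 219) [nan nan nan]
side (364, 260) [ 0.617 -0.318  0.01 ]
```

View pics/scene_dock.png

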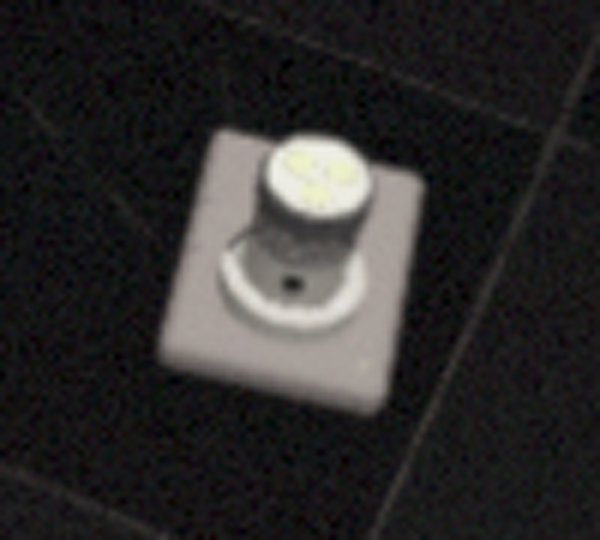

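View pics/side_dock.png

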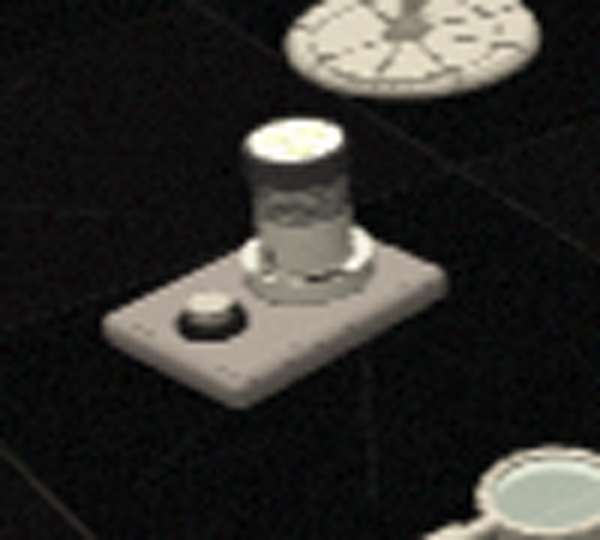

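```bash
python3 - <<'E'
from h import *
A=[]
for n in("scene","side"):
    c=bot.calibration(n);W=cloud(c,np.load(f"pics/{n}0.npy")).reshape(-1,3);W=W[np.isfinite(W).all(1)]
    m=(np.hypot(W[:,0]-.52,W[:,1]-.2)<.13)
    for lo,hi in((.083,.095),(.045,.075),(.012,.0205),(.022,.035)):
        k=W[m&(W[:,2]>lo)&(W[:,2]<hi)]
        print(n,lo,len(k),np.round(k.min(0),3),np.round(k.max(0),3),np.round(np.median(k,0),4))
    k=W[m&(W[:,2]>.010)&(W[:,2]<.023)]
    r=cv2.minAreaRect((k[:,:2]*1000).astype(np.float32));print('plinth',r)
    t=(abs(W[:,0]-.54)<.15)&(abs(W[:,1]+.22)<.13)&(W[:,2]>.016)&(W[:,2]<.026)
    print('tray',cv2.minAreaRect((W[t][:,:2]*1000).astype(np.float32)))
E
```

```text
scene 0.083 242 [0.493 0.186 0.083] [0.542 0.234 0.092] [0.5207 0.2109 0.0881]
scene 0.045 138 [0.516 0.188 0.045] [0.542 0.233 0.075] [0.5362 0.2143 0.0584]
scene 0.012 736 [0.425 0.148 0.012] [0.572 0.263 0.02 ] [0.5238 0.2048 0.0175]
scene 0.022 177 [0.492 0.18  0.022] [0.55  0.256 0.035] [0.5363 0.2156 0.029 ]
plinth ((498.44512939453125, 205.06495666503906), (136.7811737060547, 95.59942626953125), 11.456686019897461)
tray ((539.0289306640625, -238.3531494140625), (296.707763671875, 223.58221435546875), 0.20078130066394806)
side 0.083 126 [0.494 0.181 0.083] [0.54  0.229 0.09 ] [0.5159 0.2031 0.0876]
side 0.045 148 [0.496 0.183 0.045] [0.537 0.22  0.075] [0.5089 0.1903 0.0601]
side 0.012 576 [0.424 0.145 0.012] [0.567 0.252 0.02 ] [0.4784 0.181  0.0169]
side 0.022 179 [0.45  0.176 0.022] [0.547 0.238 0.035] [0.5002 0.1902 0.0288]
plinth ((496.9133605957031, 202.36239624023438), (135.2124786376953, 96.86140441894531), 12.1085844039917)
tray ((505.4794616699219, -238.404541015625), (234.7171173095703, 217.50343322753906), 1.0979220867156982)
```

```bash
python3 - <<'E'
from h import *
for n in("scene","side"):
    c=bot.calibration(n);W=cloud(c,np.load(f"pics/{n}0.npy"));img=cv2.imread(f"pics/{n}0.png")
    hsv=cv2.cvtColor(img,cv2.COLOR_BGR2HSV)
    m=((hsv[...,0]>5)&(hsv[...,0]<22)&(hsv[...,1]>120)&(hsv[...,2]>70)).astype(np.uint8)
    nn,l,s,_=cv2.connectedComponentsWithStats(m)
    for i in range(1,nn):
        if s[i,4]<300: continue
        k=W[l==i];k=k[np.isfinite(k).all(1)]
        k=k[(k[:,2]>-.02)&(k[:,2]<.04)]
        if len(k)<200: continue
        print(n,s[i],'all',cv2.minAreaRect((k[:,:2]*1000).astype(np.float32)))
        t=k[k[:,2]>.018];print('  rim',cv2.minAreaRect((t[:,:2]*1000).astype(np.float32)) if len(t)>5 else None)
    g=(hsv[...,0]>50)&(hsv[...,0]<75)&(hsv[...,1]>120)
    k=W[g&np.isfinite(W[...,0])];k=k[(k[:,0]>.45)&(abs(k[:,1]+.2)<.09)];
    if len(k):print('key',np.round(k.mean(0),3),k.min(0),k.max(0))
    # tall things near path
    k=W[np.isfinite(W).all(2)];k=k[(k[:,2]>.1)&(k[:,2]<.5)&(k[:,0]>.05)&(k[:,0]<1)&(abs(k[:,1])<.8)]
    h,xe,ye=np.histogram2d(k[:,0],k[:,1],bins=[np.arange(0,1.05,.1),np.arange(-.8,.85,.1)]);
    for a,b in np.argwhere(h>5):print((round(xe[a],1),round(ye[b],1)),int(h[a,b]),end=' ')
    print()
E
```

```text
scene [ 484   43   28   84 1021] all ((-488.793212890625, 524.5400390625), (483.8411865234375, 64.96997833251953), 11.066652297973633)
  rim ((-569.0313720703125, 505.35601806640625), (320.39007568359375, 47.40175247192383), 9.510258674621582)
scene [ 125  134   53   32 1082] all ((501.3069763183594, -441.6217956542969), (121.00350952148438, 151.37294006347656), 9.548914909362793)
  rim ((510.74932861328125, -425.703125), (100.92701721191406, 111.68193054199219), 13.202445030212402)
scene [ 158  152   83   57 2631] all ((540.3526000976562, -233.31454467773438), (168.0280303955078, 214.99160766601562), 1.4743462800979614)
  rim ((551.6061401367188, -223.4063720703125), (145.05352783203125, 193.4198455810547), 1.289679765701294)
scene [ 200  248   65   40 1214] all ((776.4310913085938, 22.24280548095703), (57.546363830566406, 146.8824920654297), 2.251112222671509)
  rim ((776.4310913085938, 22.24280548095703), (57.546363830566406, 146.8824920654297), 2.251112222671509)
key [ 0.67  -0.17   0.009] [ 0.55049721 -0.28154647 -0.00386495] [ 0.94457665 -0.11189251  0.02245052]
(np.float64(0.0
[... 879 characters left out ...]
3281, 136.71676635742188), 9.40797233581543)
  rim None
key [ 0.612 -0.175  0.01 ] [ 0.54992381 -0.28068061 -0.00195478] [ 0.92109179 -0.11218502  0.01570589]
(np.float64(0.0), np.float64(-0.1)) 739 (np.float64(0.0), np.float64(-0.0)) 12 (np.float64(0.2), np.float64(0.6)) 81 (np.float64(0.2), np.float64(0.7)) 10 (np.float64(0.3), np.float64(0.6)) 66 (np.float64(0.3), np.float64(0.7)) 54 (np.float64(0.5), np.float64(0.6)) 10 (np.float64(0.5), np.float64(0.7)) 188 (np.float64(0.6), np.float64(-0.5)) 127 (np.float64(0.6), np.float64(0.3)) 50 (np.float64(0.6), np.float64(0.4)) 102 (np.float64(0.7), np.float64(-0.5)) 80 (np.float64(0.7), np.float64(0.3)) 132 (np.float64(0.7), np.float64(0.4)) 361
```

```bash
python3 -m crank '[[[-0.01,-0.01,0],[0,0,0],0.0],[[-0.03,-0.03,0],[0,0,9],0.0],[[0,0,0],[0,0,9],0.0]]' 40
```

```text
t: 0.52
eef_pos: [0.2172, 0.5956, 0.2454]
tool_rot: [0.001, 0.297, 0.955, -0.001]
contact_force: [-0.9, 0.5, 0.3]
gripper_width: 0.375
```

```bash
python3 -m crank '[[[0,0,0],[0,0,10],0.0],[[0,0,0],[0,0,10],0.0],[[0,0,0],[0,0,10],0.0],[[0,0,0],[0,0,10],0.0],[[0,0,0],[0,0,10],0.0],[[0,0,0],[0,0,10],0.0],[[0,0,0],[0,0,10],0.0],[[0,0,0],[0,0,10],0.0],[[0,0,0],[0,0,10],0.0],[[0,0,0],[0,0,10],0.0]]'; python3 -m crank '[[[0,0,0],[0,0,10],0.0],[[0,0,0],[0,0,10],0.0],[[0,0,0],[0,0,10],0.0],[[0,0,0],[0,0,3.8],0.0],[[0,0,0],[0,0,0],0.0],[[0,0,0],[0,0,0],0.0]]'; cat >>h.py <<'E'
from scipy.spatial.transform import Rotation as Ro
def R():
    q=bot.get_obs()['tool_rot'];return Ro.from_quat([q[1],q[2],q[3],q[0]])
def to(x,y,z,yaw=None):
    o=bot.get_obs();r=R();M=r.as_matrix()
    d=np.array([x,y,z])-o['eef_pos'];print('now',np.round(o['eef_pos'],4),'tool shift',np.round(M.T@d,4))
    print('jaw yaw',np.degrees(np.arctan2(M[1,1],M[0,1])).round(2),'z axis',M[:,2].round(4),'q',o['q'].round(2))
    print('level/yaw rotvec deg',np.degrees((r.inv()*Ro.from_matrix(np.array([[-np.cos(a:=np.radians(yaw)-np.pi/2),np.cos(a+np.pi/2),0],[-np.sin(a),np.sin(a+np.pi/2),0],[0,0,-1]]))).as_rotvec()).round(2) if yaw is not None else '')
E
python3 - <<'E'
from h import *
to(.4595,.1958,.13,-78.3)
E
```

```text
t: 1.78
eef_pos: [0.2139, 0.5985, 0.2453]
tool_rot: [0.0, 0.922, 0.388, -0.0]
contact_force: [0.0, 0.3, -0.2]
gripper_width: 0.002
t: 2.52
eef_pos: [0.2135, 0.599, 0.2453]
tool_rot: [0.0, 0.994, 0.107, -0.0]
contact_force: [-0.6, 1.0, 0.1]
gripper_width: 0.0
now [0.2135 0.599  0.2453] tool shift [0.1547 0.4463 0.1153]
jaw yaw -77.73 z axis [-2.e-04 -0.e+00 -1.e+00] q [-1.76  0.46  0.6   1.69 -0.29  1.08 -2.43]
level/yaw rotvec deg [-0.    0.01  0.57]
```

```bash
python3 -m crank '[[[0.0155,0.0446,0.006],[0,0,0],0.0],[[0.0155,0.0446,0.006],[0,0,0],0.0],[[0.0155,0.0446,0.006],[0,0,0],0.0],[[0.0155,0.0446,0.006],[0,0,0.5],0.0],[[0.0155,0.0446,0.006],[0,0,0],0.0],[[0.0155,0.0446,0.006],[0,0,0],0.0],[[0.0155,0.0446,0.006],[0,0,0],0.0],[[0.0155,0.0446,0.006],[0,0,0],0.0],[[0.0155,0.0446,0.006],[0,0,0],0.0],[[0.0155,0.0446,0.006],[0,0,0],0.0]]';python3 -m crank '[[[0,0,0],[0,0,0],0.0],[[0,0,0],[0,0,0],0.0],[[0,0,0],[0,0,0],0.0]]'
python3 - <<'E'
from h import *
to(.4595,.1958,.13,-78.3)
for n in("wrist","scene","side"):
    c=bot.calibration(n);p,d=bot.read_camera(n)
    im=p[:,:,::-1].copy();np.save(f"pics/{n}1.npy",d)
    cv2.imwrite(f"pics/{n}1.png",im)
    W=cloud(c,d)
    print(n,proj(c,[[.4595,.1958,.03],[.5183,.208,.088]]))
    np.save(f"pics/{n}1W.npy",W)
E
```

```text
t: 3.78
eef_pos: [0.4577, 0.1937, 0.1854]
tool_rot: [-0.0, 0.995, 0.103, 0.0]
contact_force: [0.5, 0.5, -0.3]
gripper_width: -0.002
t: 4.15
eef_pos: [0.4565, 0.1964, 0.1854]
tool_rot: [-0.0, 0.995, 0.103, -0.0]
contact_force: [-0.7, -0.3, -1.4]
gripper_width: 0.002
now [0.4565 0.1964 0.1854] tool shift [0.0028 0.0012 0.0554]
jaw yaw -78.13 z axis [-2.e-04  6.e-04 -1.e+00] q [-1.14  0.31  0.73  2.07 -0.28  0.85 -1.61]
level/yaw rotvec deg [-0.03  0.    0.17]
wrist [[255.24753021 170.50214657]
 [255.73082204 107.57983114]]
scene [[351.2756689  208.3753914 ]
 [351.78791682 209.22252087]]
side [[174.78149773 179.68777843]
 [189.03942918 152.8561206 ]]
```

View pics/wrist1.png

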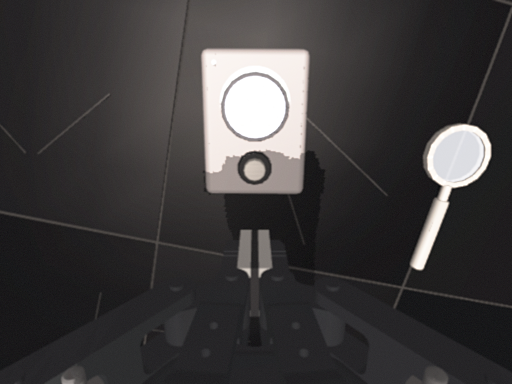

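View pics/side1.png

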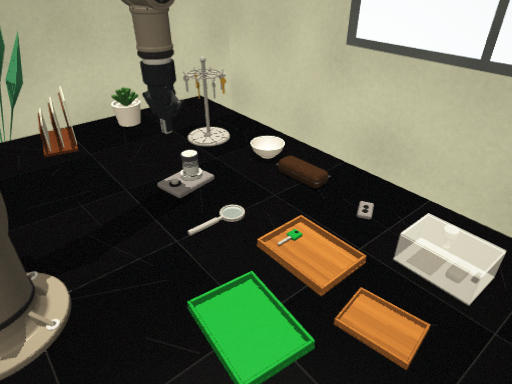

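```bash
cat >>h.py <<'E'
def ray(c,uv,z):
    K=np.array([[c['fx'],0,c['cx']],[0,c['fy'],c['cy']],[0,0,1.]])
    n=cv2.undistortPoints(np.array([[uv]],float),K,np.array(c['D'],float)).ravel()
    E=np.array(c['extrinsics']);d=E[:3,:3]@np.r_[n,1];o=E[:3,3];return o+d*(z-o[2])/d[2]
E
python3 - <<'E'
from h import *
c=bot.calibration("wrist")
im=cv2.imread("pics/wrist1.png");W=np.load("pics/wrist1W.npy")
k=W.reshape(-1,3);k=k[np.isfinite(k).all(1)];k=k[(np.hypot(k[:,0]-.5,k[:,1]-.2)<.12)&(k[:,2]>.012)&(k[:,2]<.024)]
r=cv2.minAreaRect((k[:,:2]*1000).astype(np.float32));print(r,np.median(k[:,2]))
print('btn',ray(c,(254.3,168),.03),'boss',ray(c,(254.5,168),.022),'lamp',ray(c,(255,106.5),.088))
for s in [(150,70)]:
    cv2.imwrite("pics/w1c.png",cv2.resize(im[40:210,185:325],None,fx=4,fy=3.5,interpolation=cv2.INTER_CUBIC)[:600])
E
```

```text
((497.72784423828125, 204.4136199951172), (133.84976196289062, 96.16891479492188), 11.487945556640625) 0.018186201729032403
btn [0.46175576 0.19682638 0.03      ] boss [0.45980754 0.19622849 0.022     ] lamp [0.51902199 0.2083226  0.088     ]
```

View pics/w1c.png

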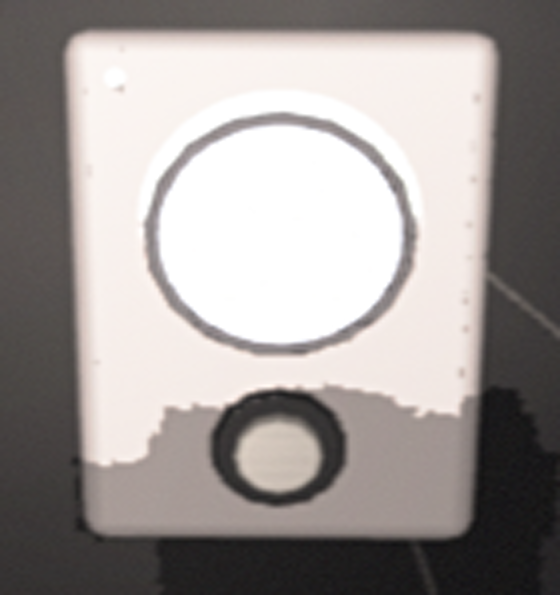

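```bash
python3 -m crank '[[[0.003,0.001,0.03],[0,0,0],0.0],[[0,0,0.03],[0,0,0],0.0],[[0,0,0.03],[0,0,0],0.0],[[0,0,0.025],[0,0,0],0.0],[[0,0,0.01],[0,0,0],0.0],[[0,0,0],[0,0,0],0.0],[[0,0,0],[0,0,0],0.0]]'
python3 - <<'E'
from h import *
to(.4597,.1962,.044,-78.3);print(bot.get_obs()['contact_force'])
E
```

```text
t: 5.18
eef_pos: [0.4607, 0.1951, 0.0611]
tool_rot: [-0.0, 0.995, 0.102, 0.001]
contact_force: [0.5, -0.4, -0.8]
gripper_width: -0.002
now [0.4607 0.1951 0.0611] tool shift [-0.0008 -0.0012  0.0171]
jaw yaw -78.27 z axis [ 1.2e-03  8.0e-04 -1.0e+00] q [-0.97  0.53  0.56  2.14 -0.5   0.6  -1.42]
level/yaw rotvec deg [-0.03 -0.08  0.03]
[ 0.4589089  -0.40679302 -0.79984221]
```

```bash
python3 -m crank '[[[-0.001,-0.001,0.007],[0,0,0],0.0],[[0,0,0.006],[0,0,0],0.0],[[0,0,0.002],[0,0,0],0.0],[[0,0,0.0015],[0,0,0],0.0]]'; python3 -m crank '[[[0,0,0.0015],[0,0,0],0.0],[[0,0,0.001],[0,0,0],0.0]]'
```

```text
t: 5.68
eef_pos: [0.4589, 0.1955, 0.0437]
tool_rot: [0.0, 0.995, 0.102, -0.0]
contact_force: [0.0, -0.8, 3.1]
gripper_width: -0.0
t: 5.92
eef_pos: [0.4589, 0.1955, 0.0413]
tool_rot: [-0.0, 0.995, 0.102, -0.0]
contact_force: [-1.4, -0.3, 3.7]
gripper_width: 0.0
```

Contact with the button around TCP z 0.044, and it is sliding down under about 4 N as expected.

```bash
python3 -m crank '[[[0,0,0.001],[0,0,0],0.0],[[0,0,0.001],[0,0,0],0.0]]';python3 -m crank '[[[0,0,0.001],[0,0,0],0.0]]'; python3 -m crank '[[[0,0,0.0005],[0,0,0],0.0]]'
```

```text
t: 6.18
eef_pos: [0.4589, 0.1955, 0.0393]
tool_rot: [-0.0, 0.995, 0.102, -0.0]
contact_force: [-2.1, -0.3, 3.6]
gripper_width: 0.005
t: 6.3
eef_pos: [0.4589, 0.1955, 0.0383]
tool_rot: [0.0, 0.995, 0.102, -0.0]
contact_force: [-2.4, -1.8, 4.7]
gripper_width: 0.001
t: 6.42
eef_pos: [0.4589, 0.1955, 0.038]
tool_rot: [-0.0, 0.995, 0.102, -0.0]
contact_force: [-4.0, -1.0, 13.1]
gripper_width: -0.003
```

```bash
python3 -m crank '[[[0,0,0],[0,0,0],0.0],[[0,0,-0.01],[0,0,0],0.0],[[0,0,-0.04],[0,0,0],0.0],[[0,0,-0.045],[0,0,0],0.0],[[0.02,0,0],[0,0,0],0.085],[[0.04,0,0],[0,0,0],0.085],[[0,0,0],[0,0,0],0.085],[[0,0,0],[0,0,0],0.085],[[0,0,0],[0,0,0],0.085]]'
python3 - <<'E'
from h import *
to(.5185,.2083,.05,-78.3)
c=bot.calibration("wrist");p,d=bot.read_camera("wrist");print(proj(c,[[.5185,.2083,.088]]))
cv2.imwrite("pics/w2.png",p[:,:,::-1])
p,d=bot.read_camera("side");cv2.imwrite("pics/s2.png",cv2.resize(p[80:230,100:300,::-1],None,fx=4,fy=4))
E
```

```text
t: 7.55
eef_pos: [0.5167, 0.2075, 0.1326]
tool_rot: [0.0, 0.995, 0.102, -0.001]
contact_force: [0.5, 0.1, 0.3]
gripper_width: 0.992
now [0.5167 0.2075 0.1326] tool shift [ 0.002  -0.0004  0.0826]
jaw yaw -78.28 z axis [-1.e-03 -2.e-04 -1.e+00] q [-1.    0.5   0.66  1.97 -0.42  0.81 -1.47]
level/yaw rotvec deg [-0.    0.06  0.02]
[[252.79433449 219.59904128]]
```

View pics/w2.png

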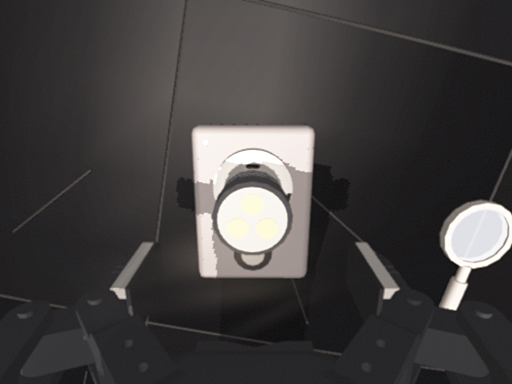

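View pics/s2.png

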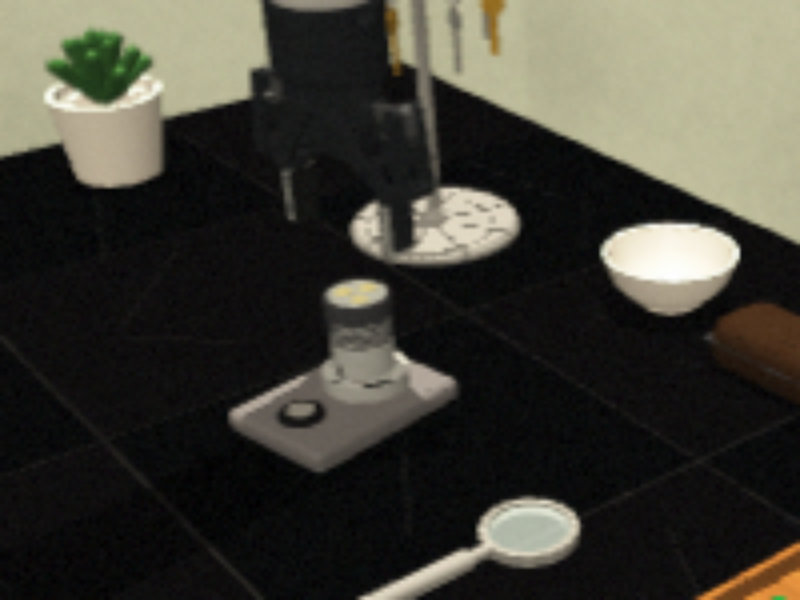

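```bash
python3 -m crank '[[[0.002,-0.0005,0.01],[0,0,0],0.085],[[0,0,0.025],[0,0,0],0.085],[[0,0,0.025],[0,0,0],0.085],[[0,0,0.015],[0,0,0],0.085],[[0,0,0.0075],[0,0,0],0.085],[[0,0,0],[0,0,0],0.085],[[0,0,0],[0,0,0],0.085]]'
python3 - <<'E'
from h import *
to(.5185,.2083,.05,-78.3)
E
```

```text
t: 8.52
eef_pos: [0.5201, 0.2088, 0.0509]
tool_rot: [-0.0, 0.995, 0.102, 0.001]
contact_force: [0.6, -1.2, -0.7]
gripper_width: 0.994
now [0.5201 0.2088 0.0509] tool shift [-0.0017  0.0001  0.0009]
jaw yaw -78.29 z axis [ 1.1e-03  6.0e-04 -1.0e+00] q [-0.91  0.62  0.56  2.   -0.53  0.66 -1.38]
level/yaw rotvec deg [-0.02 -0.07  0.01]
```

```bash
python3 -m crank '[[[-0.0015,0,0],[0,0,0],0.06],[[0,0,0],[0,0,0],0.06],[[0,0,0],[0,0,0],0.05]]' 25; python3 -m crank '[[[0,0,0],[0,0,0],0.045],[[0,0,0],[0,0,0],0.04],[[0,0,0],[0,0,0],0.035],[[0,0,0],[0,0,0],0.035],[[0,0,0],[0,0,0],0.035]]' 25;  python3 - <<'E'
from h import *
to(.5185,.2083,.05,-78.3);o=bot.get_obs();print(o['contact_force'],o['torque'],o['gripper_width']*85.4)
E
```

```text
t: 8.9
eef_pos: [0.5182, 0.2084, 0.0505]
tool_rot: [-0.0, 0.995, 0.102, 0.0]
contact_force: [-0.2, -0.2, 0.6]
gripper_width: 0.59
t: 9.52
eef_pos: [0.5184, 0.2085, 0.0506]
tool_rot: [-0.0, 0.995, 0.102, 0.0]
contact_force: [0.1, 0.9, 4.1]
gripper_width: 0.544
now [0.5184 0.2085 0.0506] tool shift [0.0001 0.0002 0.0006]
jaw yaw -78.28 z axis [ 5.e-04  4.e-04 -1.e+00] q [-0.91  0.62  0.56  2.01 -0.53  0.66 -1.38]
level/yaw rotvec deg [-0.02 -0.03  0.02]
[0.14353021 0.85715712 4.11041227] [ 0.08209521  0.16286185 -0.04500126] 46.44755329134037
```

```bash
python3 -m crank '[[[0,0,0],[0,0,-3],0.035],[[0,0,0],[0,0,-4],0.035]]'; python3 - <<'E'
from h import *
to(.5185,.2083,.05,-78.3);o=bot.get_obs();print(o['contact_force'],o['torque'],o['gripper_width']*85.4)
E
python3 -m crank '[[[0,0,0],[0,0,-5],0.035],[[0,0,0],[0,0,-5],0.035]]'; python3 - <<'E'
from h import *
to(.5185,.2083,.05,-78.3);o=bot.get_obs();print(o['contact_force'],o['torque'],o['gripper_width']*85.4)
E
```

```text
t: 9.78
eef_pos: [0.5185, 0.2086, 0.0506]
tool_rot: [-0.0, 0.987, 0.164, 0.0]
contact_force: [-0.7, 1.0, 4.7]
gripper_width: 0.545
now [0.5185 0.2086 0.0506] tool shift [-0.0001  0.0003  0.0006]
jaw yaw -71.16 z axis [ 7.e-04  5.e-04 -1.e+00] q [-0.89  0.61  0.52  2.   -0.49  0.65 -1.29]
level/yaw rotvec deg [-0.02 -0.05  7.14]
[-0.74947797  1.01748884  4.70489908] [ 0.07135231  0.06323776 -0.04672764] 46.530350627330655
t: 10.02
eef_pos: [0.5185, 0.2086, 0.0506]
tool_rot: [-0.0, 0.968, 0.249, 0.0]
contact_force: [-1.1, 0.9, 4.3]
gripper_width: 0.542
now [0.5185 0.2086 0.0506] tool shift [-0.0002  0.0003  0.0006]
jaw yaw -61.12 z axis [ 8.e-04  6.e-04 -1.e+00] q [-0.86  0.6   0.48  2.   -0.45  0.64 -1.15]
level/yaw rotvec deg [-0.02 -0.05 17.18]
[-1.11706083  0.90959881  4.33608637] [ 0.16382543  0.10159258 -0.0055766 ] 46.31763977696516
```

```bash
python3 -m crank '[[[0,0,0],[0,0,-5],0.035],[[0,0,0],[0,0,-5],0.035],[[0,0,0],[0,0,-5],0.035],[[0,0,0],[0,0,-5],0.035],[[0,0,0],[0,0,-5],0.035]]'; python3 - <<'E'
from h import *
to(.5185,.2083,.05,-78.3);o=bot.get_obs();print(o['contact_force'],o['torque'],o['gripper_width']*85.4)
p,d=bot.read_camera("wrist");cv2.imwrite("pics/w3.png",p[:,:,::-1])
E
```

```text
t: 10.65
eef_pos: [0.5186, 0.2086, 0.0506]
tool_rot: [-0.0, 0.891, 0.453, 0.001]
contact_force: [-0.1, 0.0, 5.2]
gripper_width: 0.546
now [0.5186 0.2086 0.0506] tool shift [-0.0003  0.0001  0.0006]
jaw yaw -36.12 z axis [ 1.e-03  6.e-04 -1.e+00] q [-0.77  0.58  0.36  2.   -0.34  0.62 -0.82]
level/yaw rotvec deg [ 0.   -0.07 42.18]
[-0.12552944  0.03485802  5.24347051] [ 0.09377033 -0.01661939 -0.02015426] 46.65223119019359
```

View pics/w3.png

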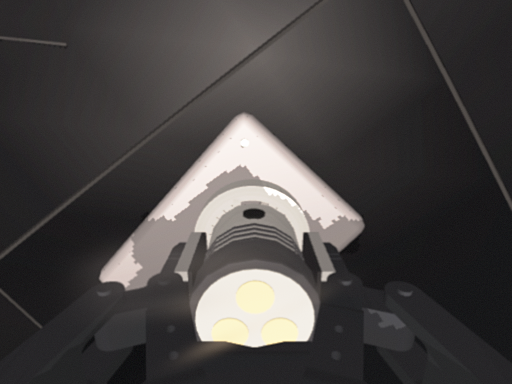

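The lamp follows the gripper: the LED pattern and the rib at (253,213) stay aligned with the hand while the plinth turns. From here I go in small steps, watching the moment about z.

```bash
cat > s.py <<'E'
from h import *
o=bot.get_obs();M=R().as_matrix();y=np.degrees(np.arctan2(M[1,1],M[0,1]))
print('turned',round(y+78.3,2),'F',o['contact_force'].round(1),'T',o['torque'].round(2),'q7',o['q'][6].round(3),'tau7',o['joint_torque'][6].round(2),'pos',o['eef_pos'].round(4))
E
python3 s.py
python3 -m crank '[[[0,0,0],[0,0,-2],0.035]]' >/dev/null; python3 s.py
python3 -m crank '[[[0,0,0],[0,0,-2],0.035]]' >/dev/null; python3 s.py
python3 -m crank '[[[0,0,0],[0,0,-2],0.035]]' >/dev/null; python3 s.py
python3 -m crank '[[[0,0,0],[0,0,-2],0.035]]' >/dev/null; python3 s.py
```

```text
turned 42.37 F [-0.4  0.4  4.9] T [ 0.05 -0.03  0.04] q7 -0.817 tau7 -0.21 pos [0.5186 0.2085 0.0506]
turned 44.01 F [-0.3  1.3  5.9] T [ 0.09 -0.01 -0.01] q7 -0.795 tau7 -0.32 pos [0.5186 0.2085 0.0506]
turned 46.02 F [0.5 0.2 5.5] T [ 0.   -0.    0.02] q7 -0.768 tau7 -0.27 pos [0.5186 0.2085 0.0506]
turned 48.02 F [-0.1 -0.8  4.4] T [ 0.06  0.06 -0.03] q7 -0.741 tau7 -0.27 pos [0.5186 0.2085 0.0506]
turned 50.02 F [-0.   0.5  5.7] T [ 0.05 -0.03  0.08] q7 -0.714 tau7 -0.27 pos [0.5186 0.2085 0.0506]
```

```bash

python3 -m crank '[[[0,0,0],[0,0,-2],0.035]]' >/dev/null; python3 s.py
python3 -m crank '[[[0,0,0],[0,0,-2],0.035]]' >/dev/null; python3 s.py
python3 -m crank '[[[0,0,0],[0,0,-2],0.035]]' >/dev/null; python3 s.py
```

```text
turned 52.02 F [-0.3 -0.5  6.8] T [ 0.07 -0.   -0.  ] q7 -0.688 tau7 -0.27 pos [0.5186 0.2085 0.0506]
turned 54.02 F [ 0.2 -0.4  5.7] T [ 0.1   0.   -0.02] q7 -0.661 tau7 -0.27 pos [0.5186 0.2085 0.0506]
turned 56.02 F [-0.2 -0.2  5.7] T [ 0.06  0.02 -0.02] q7 -0.634 tau7 -0.27 pos [0.5186 0.2085 0.0506]
```

```bash

python3 -m crank '[[[0,0,0],[0,0,-2],0.035]]' >/dev/null; python3 s.py
python3 -m crank '[[[0,0,0],[0,0,-2],0.035]]' >/dev/null; python3 s.py
python3 -m crank '[[[0,0,0],[0,0,-2],0.035]]' >/dev/null; python3 s.py
```

```text
turned 58.02 F [-0.   0.4  5.2] T [ 0.03 -0.01  0.01] q7 -0.607 tau7 -0.27 pos [0.5186 0.2085 0.0506]
turned 60.02 F [ 0.6 -0.2  5.8] T [-0.01  0.03 -0.06] q7 -0.58 tau7 -0.27 pos [0.5186 0.2085 0.0506]
turned 62.02 F [-0.5 -0.2  4.3] T [ 0.   -0.02 -0.01] q7 -0.553 tau7 -0.27 pos [0.5186 0.2085 0.0506]
```

```bash

python3 -m crank '[[[0,0,0],[0,0,-1.5],0.035]]' >/dev/null; python3 s.py
```

```text
turned 63.51 F [ 0.4 -0.3  5.7] T [ 0.05 -0.01 -0.04] q7 -0.533 tau7 -0.17 pos [0.5186 0.2085 0.0506]
```

```bash

python3 -m crank '[[[0,0,0],[0,0,-1.5],0.035]]' >/dev/null; python3 s.py
python3 -m crank '[[[0,0,0],[0,0,-1.5],0.035]]' >/dev/null; python3 s.py
python3 -m crank '[[[0,0,0],[0,0,-1.5],0.035]]' >/dev/null; python3 s.py
```

```text
turned 65.01 F [-0.5  0.1  5.4] T [ 0.05 -0.03  0.01] q7 -0.513 tau7 -0.2 pos [0.5186 0.2085 0.0506]
turned 66.51 F [-1.1  0.2  5.2] T [ 0.07 -0.03  0.01] q7 -0.493 tau7 -0.2 pos [0.5186 0.2085 0.0506]
turned 68.01 F [ 0.6 -0.1  6. ] T [ 0.01  0.03 -0.06] q7 -0.473 tau7 -0.2 pos [0.5186 0.2085 0.0506]
```

```bash

python3 -m crank '[[[0,0,0],[0,0,-1.5],0.035]]' >/dev/null; python3 s.py
python3 -m crank '[[[0,0,0],[0,0,-1.5],0.035]]' >/dev/null; python3 s.py
python3 -m crank '[[[0,0,0],[0,0,-1.5],0.035]]' >/dev/null; python3 s.py
```

```text
turned 69.5 F [-0.6 -0.3  5.2] T [ 0.05  0.08 -0.09] q7 -0.453 tau7 -0.17 pos [0.5185 0.2085 0.0506]
turned 70.99 F [-1.3  0.9  6.5] T [ 0.12  0.25 -0.12] q7 -0.432 tau7 -0.12 pos [0.5183 0.2086 0.0506]
turned 72.49 F [-1.1  1.8  6.7] T [ 0.08  0.34 -0.27] q7 -0.412 tau7 -0.01 pos [0.518  0.2086 0.0505]
```

```bash

python3 -m crank '[[[0,0,0],[0,0,0],0.035]]' >/dev/null; python3 s.py
python3 -m crank '[[[0,0,0],[0,0,-1],0.035]]' >/dev/null; python3 s.py
python3 - <<'E'
from h import *
p,d=bot.read_camera("wrist");cv2.imwrite("pics/w4.png",p[:,:,::-1])
E
```

```text
turned 72.45 F [-0.6  1.2  6.8] T [ 0.13  0.3  -0.15] q7 -0.413 tau7 0.26 pos [0.5181 0.2086 0.0505]
turned 73.44 F [-0.9  0.5  7. ] T [ 0.13  0.36 -0.45] q7 -0.399 tau7 0.2 pos [0.518  0.2087 0.0505]
```

View pics/w4.png

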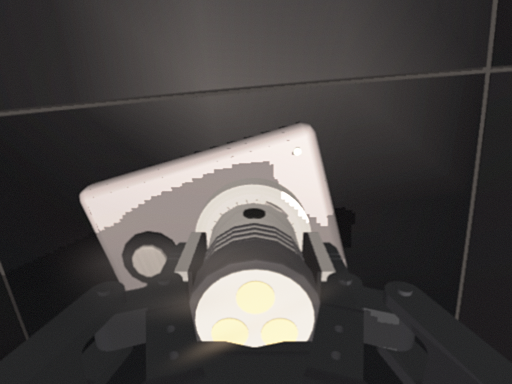

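The stop is felt: moment about z builds from 69.5° (−0.3 to −0.45 Nm) and the hand shifts slightly. I back off the wind-up a little and lift gently.

```bash

python3 -m crank '[[[0,0,0],[0,0,1.5],0.035],[[0,0,0],[0,0,0.5],0.035]]' >/dev/null; python3 s.py
python3 -m crank '[[[0,0,-0.001],[0,0,0],0.035]]' >/dev/null; python3 s.py
python3 -m crank '[[[0,0,-0.001],[0,0,0],0.035]]' >/dev/null; python3 s.py
python3 -m crank '[[[0,0,-0.001],[0,0,0],0.035]]' >/dev/null; python3 s.py
```

```text
turned 71.44 F [-1.2  0.6  5.6] T [ 0.17  0.32 -0.04] q7 -0.427 tau7 0.02 pos [0.518  0.2087 0.0505]
turned 71.48 F [-0.1 -0.3  1.8] T [ 0.03  0.02 -0.03] q7 -0.427 tau7 -0.01 pos [0.5179 0.2084 0.0511]
turned 71.5 F [-0.8 -0.1  0.7] T [ 0.05  0.04 -0.04] q7 -0.427 tau7 0.02 pos [0.5179 0.2082 0.0521]
turned 71.51 F [0.3 0.  0.4] T [0.04 0.1  0.01] q7 -0.427 tau7 0.02 pos [0.5179 0.2082 0.0531]
```

```bash

python3 -m crank '[[[0,0,-0.001],[0,0,0],0.035]]' >/dev/null; python3 s.py
python3 -m crank '[[[0,0,-0.001],[0,0,0],0.035]]' >/dev/null; python3 s.py
python3 -m crank '[[[0,0,-0.001],[0,0,0],0.035]]' >/dev/null; python3 s.py
```

```text
turned 71.52 F [-0.8  0.6 -2.7] T [ 0.1   0.02 -0.07] q7 -0.427 tau7 0.02 pos [0.5178 0.2082 0.054 ]
turned 71.53 F [ 1.   0.8 -2.7] T [ 0.03  0.03 -0.01] q7 -0.428 tau7 0.02 pos [0.5176 0.2082 0.0549]
turned 71.52 F [-0.7  0.6 -3.1] T [ 0.08  0.16 -0.02] q7 -0.428 tau7 0.02 pos [0.5177 0.2082 0.056 ]
```

```bash

python3 -m crank '[[[0,0,-0.002],[0,0,0],0.035],[[0,0,-0.003],[0,0,0],0.035]]' >/dev/null; python3 s.py
python3 -m crank '[[[0,0,-0.004],[0,0,0],0.035],[[0,0,-0.005],[0,0,0],0.035],[[0,0,-0.006],[0,0,0],0.035],[[0,0,-0.008],[0,0,0],0.035],[[0,0,-0.012],[0,0,0],0.035],[[0,0,-0.015],[0,0,0],0.035],[[0,0,-0.012],[0,0,0],0.035],[[0,0,-0.005],[0,0,0],0.035],[[0,0,0],[0,0,0],0.035],[[0,0,0],[0,0,0],0.035]]' 40; python3 s.py
python3 - <<'E'
from h import *
to(.551,-.262,.13)
for n in("side","wrist"):
    p,d=bot.read_camera(n);cv2.imwrite(f"pics/{n}5.png",p[:,:,::-1]);np.save(f"pics/{n}5.npy",d)
E
```

```text
turned 71.53 F [-0.6  0.4 -1.7] T [-0.05 -0.07 -0.02] q7 -0.431 tau7 0.02 pos [0.518  0.2083 0.0614]
t: 15.62
eef_pos: [0.5178, 0.2082, 0.1279]
tool_rot: [-0.0, 0.748, 0.664, -0.0]
contact_force: [0.2, 0.4, -2.9]
gripper_width: 0.535
turned 71.53 F [ 0.2  0.4 -2.9] T [-0.04  0.02  0.02] q7 -0.463 tau7 -0.0 pos [0.5178 0.2082 0.1279]
now [0.5178 0.2082 0.1279] tool shift [-0.463   0.0884 -0.002 ]
jaw yaw -6.77 z axis [-8.e-04 -4.e-04 -1.e+00] q [-0.7   0.44  0.27  1.96 -0.16  0.77 -0.46]
level/yaw rotvec deg
```

View pics/side5.png

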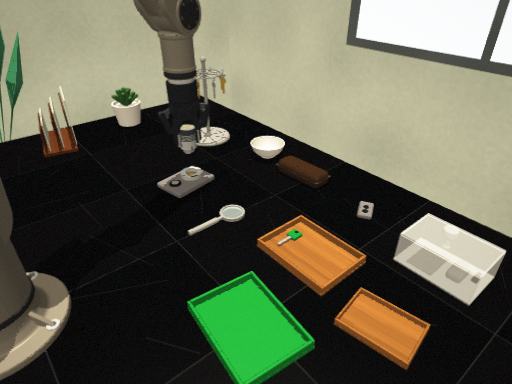

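View pics/wrist5.png

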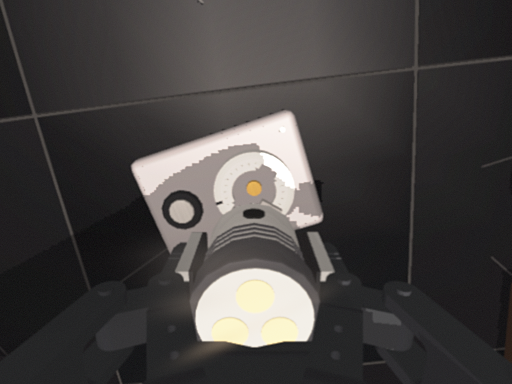

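```bash

python3 -m crank '[[[-0.015,0.003,0],[0,0,0],0.035],[[-0.03,0.006,0],[0,0,0],0.035],[[-0.042,0.008,0],[0,0,0],0.035],[[-0.042,0.008,0],[0,0,0],0.035],[[-0.042,0.008,0],[0,0,0],0.035],[[-0.042,0.008,0],[0,0,0],0.035],[[-0.042,0.008,0],[0,0,0],0.035],[[-0.042,0.008,0],[0,0,0],0.035],[[-0.042,0.008,0],[0,0,0],0.035],[[-0.042,0.008,0],[0,0,0],0.035]]' 40
python3 -m crank '[[[-0.036,0.007,0],[0,0,0],0.035],[[-0.024,0.004,0],[0,0,0],0.035],[[-0.015,0.002,0],[0,0,0],0.035],[[-0.007,0.001,0],[0,0,0],0.035],[[0,0,0],[0,0,0],0.035],[[0,0,0],[0,0,0],0.035],[[0,0,0],[0,0,0],0.035]]'
python3 - <<'E'
from h import *
to(.551,-.262,.06)
for n in("side","wrist","scene"):
    p,d=bot.read_camera(n);cv2.imwrite(f"pics/{n}6.png",p[:,:,::-1]);np.save(f"pics/{n}6.npy",d)
E
```

```text
t: 16.98
eef_pos: [0.5448, -0.1812, 0.1281]
tool_rot: [-0.0, 0.748, 0.664, -0.0]
contact_force: [-0.3, -0.4, -0.6]
gripper_width: 0.537
t: 17.85
eef_pos: [0.5501, -0.2606, 0.1283]
tool_rot: [-0.0, 0.747, 0.665, 0.0]
contact_force: [-0.7, -0.9, -2.4]
gripper_width: 0.538
now [ 0.5501 -0.2606  0.1283] tool shift [-0.0013  0.001   0.0683]
jaw yaw -6.69 z axis [-0.e+00  5.e-04 -1.e+00] q [ 0.09  0.52  0.33  1.84 -0.22  0.82  0.42]
level/yaw rotvec deg
```

View pics/side6.png

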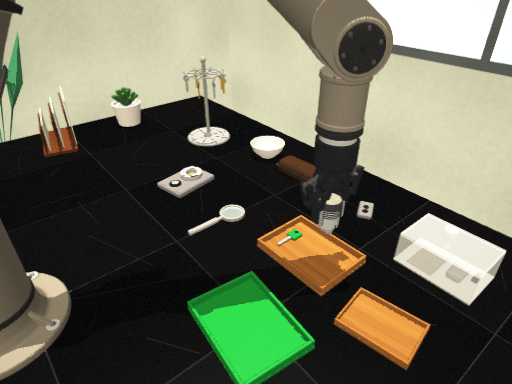

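View pics/wrist6.png

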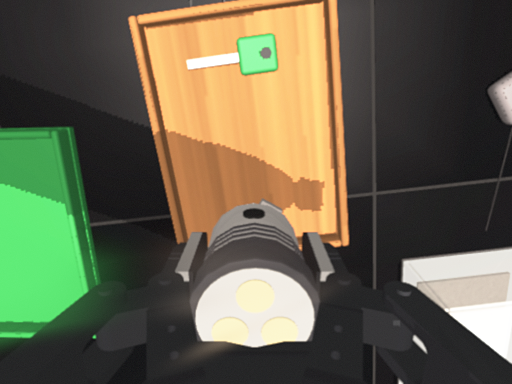

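```bash
python3 - <<'E'
from h import *
c=bot.calibration("wrist")
a=np.radians(1.0);Rm=np.array([[np.cos(a),-np.sin(a)],[np.sin(a),np.cos(a)]])
P=[np.r_[Rm@[sx*.07,sy*.095]+[.551,-.224],.022] for sx in(-1,1) for sy in(-1,1)]
print(proj(c,P).round(0))
W=cloud(c,np.load("pics/wrist6.npy"));print(W[100,300],W[180,280],W[55,262])
E
python3 -m crank '[[[-0.001,0,0.01],[0,0,0],0.035],[[0,0,0.02],[0,0,0],0.035],[[0,0,0.025],[0,0,0],0.035],[[0,0,0.018],[0,0,0],0.035],[[0,0,0.009],[0,0,0],0.035],[[0,0,0],[0,0,0],0.035],[[0,0,0],[0,0,0],0.035]]'; python3 s.py
```

```text
[[181. 264.]
 [125.  15.]
 [349. 244.]
 [334. -17.]]
[ 0.59319142 -0.19987796  0.00766758] [ 0.57226783 -0.26117946  0.00678216] [ 0.5678971  -0.16555597  0.01573319]
t: 18.88
eef_pos: [0.5503, -0.263, 0.0469]
tool_rot: [0.001, 0.748, 0.664, 0.0]
contact_force: [0.4, -1.2, -1.7]
gripper_width: 0.536
turned 71.52 F [ 0.4 -1.2 -1.7] T [-0.02 -0.07  0.04] q7 0.459 tau7 0.0 pos [ 0.5503 -0.263   0.0469]
```

```bash
python3 - <<'E'
from h import *
W=np.load("pics/wrist6.npy")
c=bot.calibration("wrist")
p,d=bot.read_camera("side");cv2.imwrite("pics/s7.png",cv2.resize(p[170:310,230:420,::-1],None,fx=4,fy=4))
c=bot.calibration("wrist");p,d=bot.read_camera("wrist");cv2.imwrite("pics/w7.png",p[:,:,::-1])
W=cloud(c,d).reshape(-1,3);W=W[np.isfinite(W).all(1)]
t=W[(W[:,2]>.017)&(W[:,2]<.027)&(abs(W[:,0]-.55)<.12)&(abs(W[:,1]+.22)<.14)]
for lo in np.arange(-.33,-.1,.02):
    k=t[(t[:,1]>lo)&(t[:,1]<lo+.02)]
    if len(k):print(round(lo,2),len(k),k[:,0].min().round(4),k[:,0].max().round(4))
print(t[:,1].min(),t[:,1].max())
E
```

```text
-0.31 286 0.616 0.622
-0.29 773 0.4823 0.6221
-0.27 971 0.4815 0.6221
-0.25 1108 0.4818 0.6211
-0.23 1139 0.4817 0.6212
-0.21 1326 0.4812 0.6214
-0.19 1415 0.4812 0.6207
-0.17 1308 0.4807 0.6209
-0.15 360 0.4807 0.4876
-0.3068822729063432 -0.1414220662361089
```

View pics/s7.png

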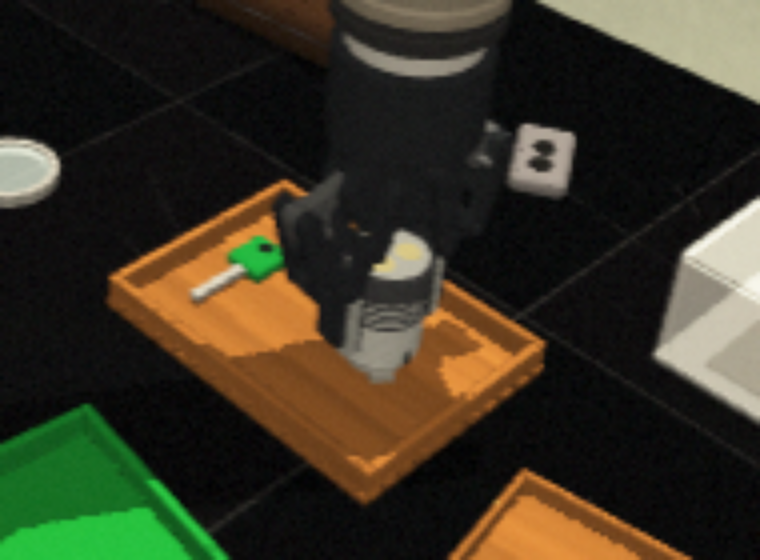

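View pics/w7.png

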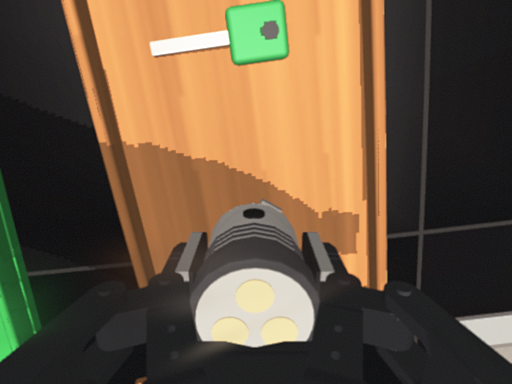

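The tray is confirmed at x 0.481 to 0.622. The lamp hangs well inside it, with the key near (258,35) well away. I lower it slowly.

```bash

python3 -m crank '[[[0,0,0.004],[0,0,0],0.035],[[0,0,0.003],[0,0,0],0.035],[[0,0,0],[0,0,0],0.035]]' >/dev/null; python3 s.py
python3 -m crank '[[[0,0,0.001],[0,0,0],0.035]]' >/dev/null; python3 s.py
python3 -m crank '[[[0,0,0.001],[0,0,0],0.035]]' >/dev/null; python3 s.py
```

```text
turned 71.53 F [ 0.3 -0.6 -1.2] T [-0.03  0.1   0.01] q7 0.462 tau7 0.01 pos [ 0.5495 -0.2626  0.0389]
turned 71.52 F [ 0.  -1.1 -1.8] T [-0.1  -0.05 -0.01] q7 0.463 tau7 -0.01 pos [ 0.5498 -0.2627  0.0383]
turned 71.52 F [-0.3  0.8 -1.5] T [-0.    0.03 -0.03] q7 0.463 tau7 -0.0 pos [ 0.5498 -0.2627  0.0373]
```

```bash

python3 -m crank '[[[0,0,0.0007],[0,0,0],0.035]]' >/dev/null; python3 s.py
python3 -m crank '[[[0,0,0.0005],[0,0,0],0.035]]' >/dev/null; python3 s.py
python3 -m crank '[[[0,0,0.0005],[0,0,0],0.035]]' >/dev/null; python3 s.py
```

```text
turned 71.52 F [-1.2 -0.   6.4] T [ 0.18  0.51 -0.05] q7 0.464 tau7 -0.0 pos [ 0.5498 -0.2628  0.0369]
turned 71.51 F [-3.1  1.9  8. ] T [ 0.24  0.67 -0.02] q7 0.464 tau7 0.0 pos [ 0.5499 -0.2629  0.0369]
turned 71.51 F [-3.8  2.8 13.5] T [ 0.39  0.93 -0.02] q7 0.464 tau7 0.0 pos [ 0.5499 -0.263   0.0368]
```

```bash

python3 -m crank '[[[0,0,-0.001],[0,0,0],0.035],[[0,0,0],[0,0,0],0.035]]' 20 >/dev/null; python3 s.py
python3 -m crank '[[[0,0,0],[0,0,0],0.047],[[0,0,0],[0,0,0],0.05],[[0,0,0],[0,0,0],0.055],[[0,0,0],[0,0,0],0.065],[[0,0,0],[0,0,0],0.07],[[0,0,0],[0,0,0],0.07]]' ; python3 s.py
python3 - <<'E'
from h import *
for n in("side","scene"):
    c=bot.calibration(n);p,d=bot.read_camera(n)
    if n=="side":cv2.imwrite("pics/s8.png",cv2.resize(p[170:310,230:420,::-1],None,fx=4,fy=4))
p,d=bot.read_camera("wrist");cv2.imwrite("pics/w8.png",p[:,:,::-1])
E
```

```text
turned 71.52 F [-1.4 -0.1  3.8] T [0.11 0.33 0.  ] q7 0.464 tau7 -0.0 pos [ 0.5499 -0.2628  0.0369]
t: 20.98
eef_pos: [0.5498, -0.2627, 0.0366]
tool_rot: [-0.0, 0.748, 0.664, -0.0]
contact_force: [-0.5, -0.7, -0.4]
gripper_width: 0.822
turned 71.53 F [-0.5 -0.7 -0.4] T [-0.02 -0.01 -0.05] q7 0.464 tau7 -0.0 pos [ 0.5498 -0.2627  0.0366]
```

View pics/s8.png

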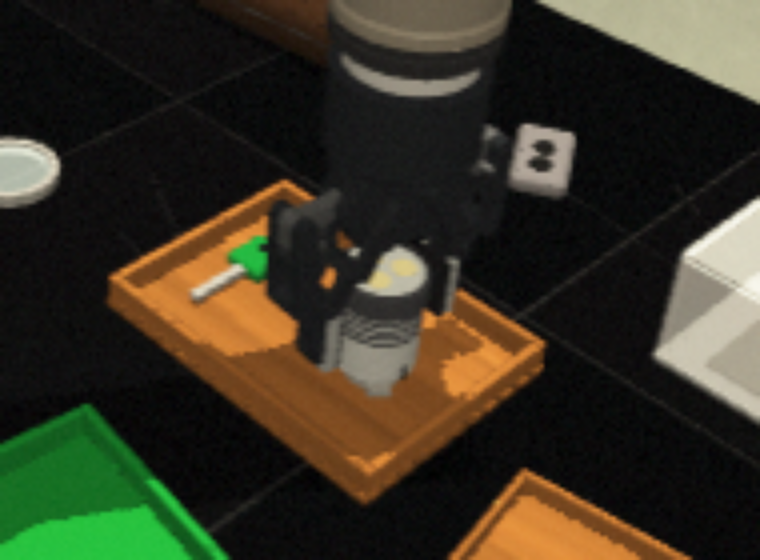

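View pics/w8.png

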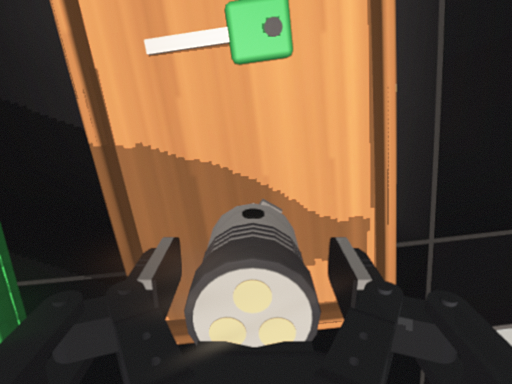

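The lamp stands in the tray and the fingers are clear on both sides. I retreat straight up.

```bash

python3 -m crank '[[[0,0,-0.005],[0,0,0],0.075],[[0,0,-0.015],[0,0,0],0.075],[[0,0,-0.03],[0,0,0],0.075],[[0,0,-0.03],[0,0,0],0.075],[[0,0,-0.03],[0,0,0],0.075],[[0,0,-0.02],[0,0,0],0.075],[[0,0,0],[0,0,0],0.075],[[0,0,0],[0,0,0],0.075]]'
python3 - <<'E'
from h import *
for n in("side","scene","wrist"):
    c=bot.calibration(n);p,d=bot.read_camera(n)
    cv2.imwrite(f"pics/{n}9.png",p[:,:,::-1])
    W=cloud(c,d).reshape(-1,3);W=W[np.isfinite(W).all(1)]
    k=W[(np.hypot(W[:,0]-.55,W[:,1]+.263)<.05)&(W[:,2]>.067)&(W[:,2]<.085)]
    if len(k):print(n,len(k),k.min(0).round(4),k.max(0).round(4),np.median(k,0).round(4))
    t=k[k[:,2]>.071]
    A=np.c_[t[:,:2],np.ones(len(t))];
    if len(t)>30:print('top tilt',np.linalg.lstsq(A,t[:,2],rcond=None)[0][:2].round(3))
E
```

```text
t: 22.12
eef_pos: [0.5494, -0.2624, 0.1662]
tool_rot: [-0.0, 0.748, 0.664, -0.0]
contact_force: [-0.3, 0.5, 1.0]
gripper_width: 0.879
side 341 [ 0.5255 -0.2878  0.067 ] [ 0.573  -0.2404  0.0759] [ 0.5462 -0.2665  0.0734]
top tilt [0.008 0.002]
scene 180 [ 0.5251 -0.2857  0.067 ] [ 0.5744 -0.2376  0.0781] [ 0.552  -0.26    0.0746]
top tilt [-0.011 -0.018]
wrist 3205 [ 0.5265 -0.2873  0.0671] [ 0.5739 -0.2395  0.0777] [ 0.5504 -0.2616  0.0747]
top tilt [-0.001 -0.007]
```

View pics/side9.png

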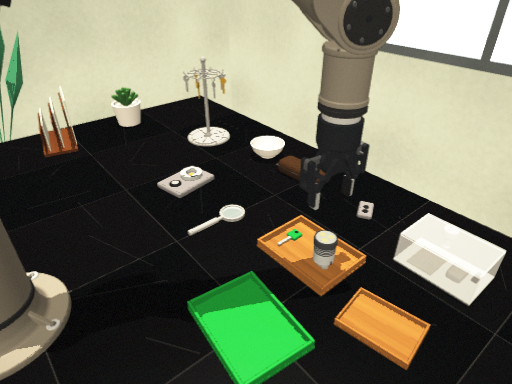

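View pics/wrist9.png

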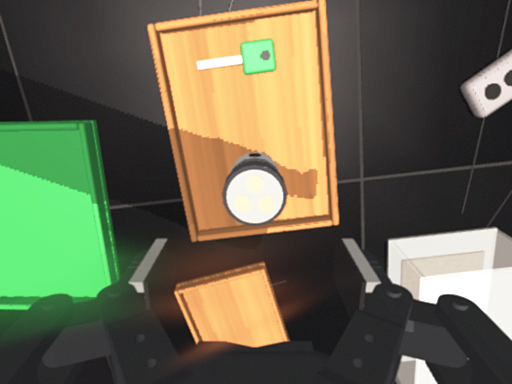

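The lamp stands upright at about (0.550, −0.262) with its top at 0.0745 m (0.074 expected). It is clear of the walls and the key, and the bystanders are unmoved.

```bash
python3 -c "
from station import bot
print(bot.hand_in())"
```

```text
the job is handed in; nothing more can be done
None
```

The lamp is off its dock and standing upright on the floor of the larger wooden tray, let go and clear of the key. I handed the job in at about 22 s of the 70 s allowed; no verdict is reported.

**What I did:**
- **Button:** I pressed it with the fingers shut. It slid down under about 4 N and stopped firmly at 6 mm with 13 N.
- **Twist:** I gripped the barrel at 25 N and turned it anticlockwise. The twisting moment started to build at about 69.5°, which I took as the hard stop. It reached 0.3 to 0.45 Nm by about 73°, so I backed off 2° before lifting.
- **Lift:** the lamp came straight up with about 3 N on the wrist and nothing caught.
- **Placing:** I lowered it until I felt the tray floor (13 N at most), eased off, opened the fingers and moved straight up.

**Last checks:**
- **Position:** the lamp's axis is at about (0.550, −0.262), roughly 38 mm from the tray's centre. Its top is at 73 to 75 mm, against 74 mm expected.
- **Upright:** tilt is under about 0.02 rad in all three cameras.
- **Clearance:** it is several centimetres from the key, and the fingers are well clear.
- **Bystanders:** none looked moved in the pictures; I did not measure them individually.

**Disagreements:** two readings were off, neither of which affected the result. The finger opening read about 46 mm on the 44 mm barrel. My predicted tray corners missed in one wrist picture, so I measured the tray edges again before lowering, and they agreed with the first measurement to about 1 mm.

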